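# Open the narrow label printer's pop-up cover

### The arm

A 6-joint arm with a two-finger parallel gripper is mounted at the origin on the work surface. World frame = base frame: x ahead of the robot, y to its left, z up, the work surface at z = 0. Lengths are in m, angles in rad, forces in N, time in s.
With the tool pointing down it reaches from about 0.4 to 0.925 m from the base axis. Payload 12.5 kg.
Tool frame: the origin (TCP) lies on the front face of the gripper's body, between the roots of the fingers; the fingertips stand 78 mm ahead of it and the grasp point (between the pads) lies 59 mm ahead of it; z points along the fingers, y is the line along which they close (so a half turn about z gives the same grasp; the last joint's range is limited). The gripper opens to 95 mm and grips with 3 to 60 N. Pads are 20 mm wide; open, the fingers measure 119 mm over their backs; the gripper's body (75 mm by 180 mm) begins 59 mm behind the grasp point.
Start: joints at [1.113, 0.491, 1.559, -0, 1.092, -0.106], TCP at [0.215, 0.587, 0.292] pointing down, gripper open.
Joint ranges: [-3.1, 3.1], [-0.84, 2.19], [0.05, 2.79], [-1.13, 4.28], [0.06, 2.93], [-2.69, 2.69]. Speed limits (rad/s): [2.22, 2.22, 2.79, 3.14, 3.14, 3.14].

### API

Orientations are given as a unit quaternion [w, x, y, z].
In Python, from plant import arm, read_camera, camera_model, models gives the robot as it stands. The module is installed in compiled form; this text tells all that it offers.
- The arm moves only by the tool step_arm, never from a script. Its argument "series" is a list that holds one entry, the list of rows, each a list of 5 numbers: the shift along the tool's x, y, z each as a share of 0.02 m, from -1 to 1, then the turn about the tool's z as a share of 60 degrees, from -1 to 1, then the closure, from -1 (fully open) to 1 (shut), so that 0 is half open. A call has exactly 5 rows; each row shifts and turns the commanded pose from where the row before left it, along the tool's axes as they then stand; what a row does not reach is not made up. A row lasts 1/8 s, in which the tool goes at most 62.5 mm and 10.7 degrees, less where a joint would pass 70% of its speed; a pose out of reach is approached as far as the arm can. A call with a number of a shift or a turn outside -1 to 1 is refused whole. A call with a gripper value outside its range is refused whole. The fingers move at their own pace and stop on an object; "squeeze" is the grip in N (left out, the last holds). Time passes only in rows, so rows that do not move let the fingers close, or fill a call up. It gives the time, the measured TCP pose, the force, the opening and the grip force at its end, in the units of the state.
- arm.observe(): the state, without advancing time (a new reading comes with each control period).
- read_camera(name): name is "side" or "top" or "wrist"; returns the picture (480x640x3 uint8, red, green, blue); there is no depth.
- camera_model(name): a dict with "fx", "fy", "cx", "cy" (pixels), "world_from_camera" (4x4, takes a point from camera to world coordinates). Camera axes: x right, y down, z forward; pixel columns grow to the right and rows downward; lengths in m; the calibration is good to about 2 mm. A picture is of the moment at which its call begins: read the wrist's pose just before it. camera_model takes no time and is no camera call; for the wrist camera it gives the pose at the moment of the call.
- arm.finish_job(): hands the job in; it is judged then, once.
Trained networks look in the newest picture that a camera, given by its name, has taken for a name from the list of things; names that differ only in an ending like _2 or _b are one class to them, and where a whole thing is asked for, a point or a joint stands for the part that bears it (a point fixed in the world has none). Each returns a list of dicts, best first, with "p" (0 to 1); they miss things now and then, are a little off and sometimes report something else, mostly with a low value. They report only what shows in the picture. A call takes as long as a camera call.
- models.boxes_of(label, camera): "point" ([column, row] in pixels, amid what is visible of it).
The state is a dict: "clock": time; "joint_pos": joint angles; "qd": joint speeds; "joint_efforts": joint torques, N m; "ee_pos": TCP position; "orientation": TCP orientation; "ft_force": force on the tool from outside, world axes, zero at the start; "wrist_torque": the same for the moment, N m; "finger_gap": opening from 0.0 (shut) to 1.0 (fully open); "grip_force": force on a finger pad.
Only numpy, scipy, OpenCV 4.12 (cv2) and the standard library are available. Lean on these libraries where they do the work, as an engineer would, in place of code of your own. Each camera call takes 0.05 s, during which the arm holds its last target. There are 200 camera calls.

### The job

The label roll in the narrower of the two label printers is to be changed. Press that printer's release button so that its cover pops up, then push the cover back with the fingers until it is fully open against its stop, hold it steady there for about a second without forcing it, and let go so that it stays standing open. Leave the wide printer's cover shut.

Things in the scene. Friction and masses are not known exactly. Their poses are not given: they have to be found in the camera images.
- narrow_release (a point): Top centre of the narrow printer's grey oblong release button (26 x 44 mm) on its front deck: 102 mm above the table, 10 mm above the deck. Sprung, travels 6 mm straight down (5 N); frees the cover after 4 mm. Axes: x level, printer's front to back (about away from the robot), y left, z up. Printer: fixed white box 210 mm long (x, -20 to +190 mm from here), 120 mm wide (y).
- narrow_cover (a joint): Hinge angle of the narrow printer's cover, rad: 0 shut and latched, growing as its front edge rises; 1.75 fully open on its stop, 10 degrees past upright. Once released, a spring lifts it in about 1 s to about 1 rad (edge then some 215 mm above the table). Stiff hinge: from there it stays where it is left, and 1 N at the edge pushes it further back. 0.12 kg.
- narrow_edge (a point): Middle of the front edge of the narrow printer's cover, a white plate with a dark window, 120 mm wide, 8 mm thick, 130 mm from hinge to this edge; moves with it. The hinge runs along y, 175 mm behind the button's centre (+x) and 106 mm above the table. Shut: edge 45 mm behind the button's centre, cover's top 114 mm above the table. Upright: edge 236 mm above the table.
- wide_cover (a joint): Hinge angle of the other, wide printer's cover, rad, 0 shut. That printer is like the narrow one but 180 mm wide and stands beside it, on its left or right; it has the same kind of release button and sprung cover, and is to stay shut.

How it is judged:
On the way, in this order (a step that is already met when the one before it is completed fails the run):
1. the release button is pressed and the narrow printer's cover has popped up (above 0.6 rad) (value of joint narrow_cover above 0.6 rad), for 0.2 s.
2. the cover is held fully open (above 1.5 rad) with the robot resting against it (over 0.3 N) for 0.3 s (value of joint narrow_cover above 1.5 rad and contact force between any of the fingers, the arm and narrow_cover above 0.3 N), for 0.3 s.
At the end, for the whole second after the job is handed in: the narrow printer's cover stands open by itself, above 1.45 rad (83 degrees), at rest (under 0.1 rad/s), and the wide printer's cover is shut (below 0.1 rad) (value of joint narrow_cover above 1.45 rad and velocity of joint narrow_cover between -0.1 and 0.1 rad/s and value of joint wide_cover below 0.1 rad); the robot touches nothing.
It fails at once if the wide printer's cover is opened (above 0.1 rad) (value of joint wide_cover above 0.1 rad).
It fails at once if the narrow printer's cover is forced (over 40 N) (contact force between any of the fingers, the arm and narrow_cover above 40 N).
It also fails if it takes over 40 s, if anything falls off the work surface, if the arm or the gripper's body presses on something with over 40 N, if the wrist force passes 120 N, or if a joint passes its speed limit or range.

## Working session

There is one attempt and no reset: what is moved stays moved. The work goes in short steps, Python scripts to look and compute and a tool call to move; the robot and the scene stay as the last step left them, time stands still between calls to the robot, and variables do not carry over. Pictures are saved under pics/ and viewed, at most 10 in all, crops included, and the job is handed in when it is done.

Besides the shell and the picture viewer there is one more tool, called after "Request:" by a JSON object that holds its "method" and its "body", one argument or row to a line. step_arm: Moves the arm, as the interface text tells. Shift numbers are shares of 0.02 m and turn numbers shares of 60 degrees, none past 1 either way. Its arguments: {"type":"object","properties":{"series":{"type":"array","items":{"type":"array","items":{"type":"array","items":{"type":"number","minimum":-1,"maximum":1}}}},"squeeze":{"type":"number"}},"required":["series"]}

```bash
mkdir -p pics; python3 - <<'E'
from plant import arm, read_camera, camera_model, models
import cv2
for c in("top","side"):
    im=read_camera(c); cv2.imwrite(f"pics/{c}0.png",im[:,:,::-1])
    m=camera_model(c); print(c,m["fx"],m["world_from_camera"].round(3).tolist() if hasattr(m["world_from_camera"],'round') else m["world_from_camera"])
    for l in("narrow_release","narrow_cover","wide_cover"): print(l,models.boxes_of(l,c))
s=arm.observe();print(s["clock"],s["ee_pos"],s["orientation"])
E
```

```text
top 604.5883520038191 [[0.017, -0.996, 0.087, 0.506], [-0.999, -0.014, 0.034, -0.032], [-0.032, -0.088, -0.996, 0.97], [0.0, 0.0, 0.0, 1.0]]
narrow_release [{'point': [187.8, 287.1], 'p': 0.83}]
narrow_cover [{'point': [201.1, 213.3], 'p': 0.94}]
wide_cover [{'point': [417.3, 254.2], 'p': 0.9}]
side 521.5533749826993 [[0.718, -0.366, 0.592, 0.17], [-0.696, -0.363, 0.62, -0.448], [-0.012, -0.857, -0.515, 0.494], [0.0, 0.0, 0.0, 1.0]]
narrow_release [{'point': [203.2, 233.6], 'p': 0.72}]
narrow_cover [{'point': [264.4, 209.9], 'p': 0.74}]
wide_cover [{'point': [395.1, 314.1], 'p': 0.85}]
0.4 [0.21533993 0.58672015 0.29218547] [-9.55949849e-06  1.75007400e-01  9.84567117e-01 -3.36651274e-05]
```

View pics/top0.png

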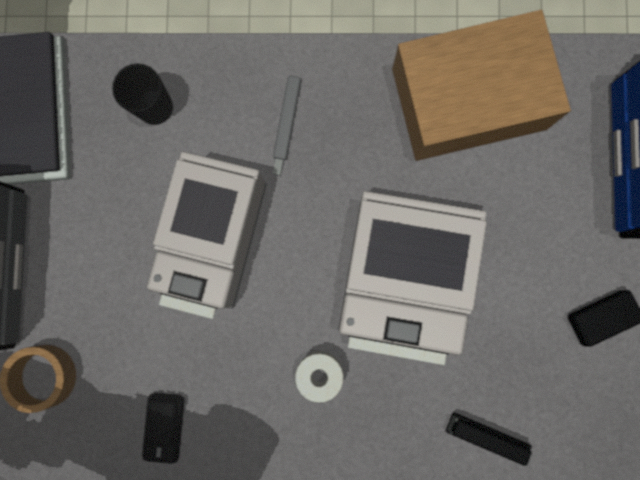

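```bash
cat > h.py <<'E'
from plant import arm, read_camera, camera_model, models
import numpy as np
from scipy.spatial.transform import Rotation as R
def ray(px,c,z):
    m=camera_model(c);T=np.array(m["world_from_camera"])
    d=T[:3,:3]@[(px[0]-m["cx"])/m["fx"],(px[1]-m["cy"])/m["fy"],1];o=T[:3,3]
    return (o+d*(z-o[2])/d[2]).round(4)
def totool(v):
    w,x,y,z=arm.observe()["orientation"]
    return (R.from_quat([x,y,z,w]).inv().apply(v)/.02).round(2)
E
python3 - <<'E'
from h import *
print(ray([187.8,287.1],"top",.102),ray([203.2,233.6],"side",.102),ray([201.1,213.3],"top",.114),ray([264.4,209.9],"side",.114))
s=arm.observe();w,x,y,z=s["orientation"];print(R.from_quat([x,y,z,w]).as_matrix().round(3),s["finger_gap"])
E
```

```text
[0.5203 0.1791 0.102 ] [0.5163 0.172  0.102 ] [0.6262 0.1607 0.114 ] [0.6169 0.1482 0.114 ]
[[-0.939  0.345 -0.   ]
 [ 0.345  0.939 -0.   ]
 [ 0.    -0.    -1.   ]] 1.0001235469097975
```

The top view shows the narrow printer on the left, with its button at (187,286) and cover centre about (203,212). The wide one is on the right, with its button at (403,331). I'll check heights along the path in the side view.

View pics/side0.png

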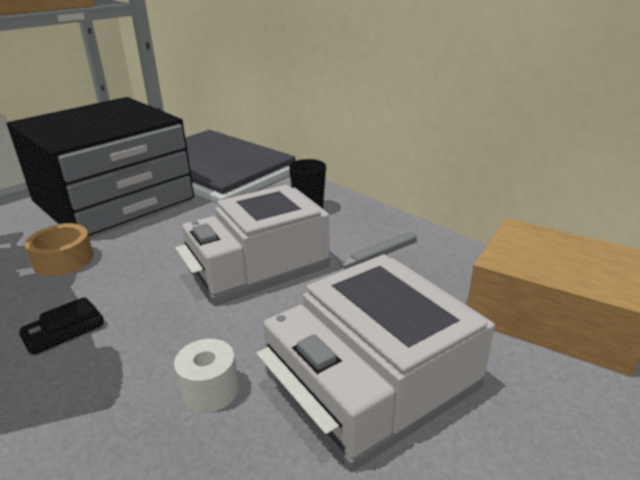

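```bash
python3 - <<'E'
from h import *
for a,b,z in(((155,245),(182,155),.114),((232,268),(258,172),.114),((155,245),(232,268),.114)):
    d=ray(b,"top",z)-ray(a,"top",z);print(np.degrees(np.arctan2(d[1],d[0])),np.hypot(*d[:2]))
E
```

```text
-14.608466933928876 0.13599650730809223
-13.62817461073585 0.14302688558449422
-105.62705166090299 0.11619509456082903
```

The side view shows the narrow printer at left-centre, button at (204,233). The ring and roll are low. The tall drawer unit is at upper left, so I'll move mostly in −y first, with the fingers shut.

Request:
{"method": "step_arm", "body": {
  "series": [
    [[-0.37, -0.77, 0, -0.095, 1], [-0.37, -0.77, 0, 0, 1], [-0.37, -0.77, 0, 0, 1], [-0.37, -0.77, 0, 0, 1], [-0.37, -0.77, 0, 0, 1]]
  ],
  "squeeze": 10
}}

```text
clock: 1.02
ee_pos: [0.2305, 0.5015, 0.2923]
orientation: [0.0, 0.126, 0.992, 0.0]
ft_force: [1.8, 0.1, -0.5]
finger_gap: 0.533
grip_force: 0.0
```

Request:
{"method": "step_arm", "body": {
  "series": [
    [[-0.37, -0.77, 0, 0, 1], [-0.37, -0.77, 0, 0, 1], [-0.37, -0.77, 0, 0, 1], [-0.37, -0.77, 0, 0, 1], [-0.37, -0.77, 0, 0, 1]]
  ]
}}

```text
clock: 1.65
ee_pos: [0.2471, 0.4178, 0.2923]
orientation: [0.0, 0.126, 0.992, 0.0]
ft_force: [0.1, -0.7, -0.1]
finger_gap: 0.023
grip_force: 0.0
```

Request:
{"method": "step_arm", "body": {
  "series": [
    [[-0.37, -0.77, 0, 0, 1], [-0.37, -0.77, 0, 0, 1], [-0.37, -0.77, 0, 0, 1], [-0.37, -0.77, 0, 0, 1], [-0.37, -0.77, 0, 0, 1]]
  ]
}}

```text
clock: 2.28
ee_pos: [0.2637, 0.334, 0.2923]
orientation: [0.0, 0.126, 0.992, 0.0]
ft_force: [0.3, 0.8, -0.3]
finger_gap: 0.006
grip_force: 0.0
```

Request:
{"method": "step_arm", "body": {
  "series": [
    [[-0.95, -0.31, 0, 0, 1], [-0.95, -0.31, 0, 0, 1], [-0.95, -0.31, 0, 0, 1], [-0.95, -0.31, 0, 0, 1], [-0.95, -0.31, 0, 0, 1]]
  ]
}}

```text
clock: 2.9
ee_pos: [0.3483, 0.2804, 0.2923]
orientation: [0.0, 0.126, 0.992, 0.0]
ft_force: [0.2, -0.0, 0.1]
finger_gap: 0.006
grip_force: 0.0
```

Request:
{"method": "step_arm", "body": {
  "series": [
    [[-0.95, -0.31, 0, 0, 1], [-0.95, -0.31, 0, 0, 1], [-0.95, -0.31, 0, 0, 1], [0, 0, 0, 0, 1], [0, 0, 0, 0, 1]]
  ]
}}

```text
clock: 3.52
ee_pos: [0.398, 0.249, 0.2921]
orientation: [-0.0, 0.126, 0.992, -0.0]
ft_force: [0.3, 0.0, -0.8]
finger_gap: 0.003
grip_force: 0.0
```

```bash
python3 - <<'E'
from h import *
import cv2
im=read_camera("wrist"); cv2.imwrite("pics/w1.png",im[:,:,::-1])
b=models.boxes_of("narrow_release","wrist");print(b)
for k in b: print(ray(k["point"],"wrist",.102))
b=models.boxes_of("narrow_cover","wrist");print(b)
for k in b: print(ray(k["point"],"wrist",.114))
s=arm.observe();w,x,y,z=s["orientation"];print(R.from_quat([x,y,z,w]).as_matrix().round(3),s["finger_gap"],s["ee_pos"],s["clock"],s["ft_force"])
E
```

```text
[]
[]
[[-0.969  0.249  0.   ]
 [ 0.249  0.969  0.   ]
 [ 0.     0.    -1.   ]] 0.006371971978800352 [0.39785638 0.24938437 0.29229383] 3.675 [-0.54931421  0.02731326  0.22528745]
```

View pics/w1.png

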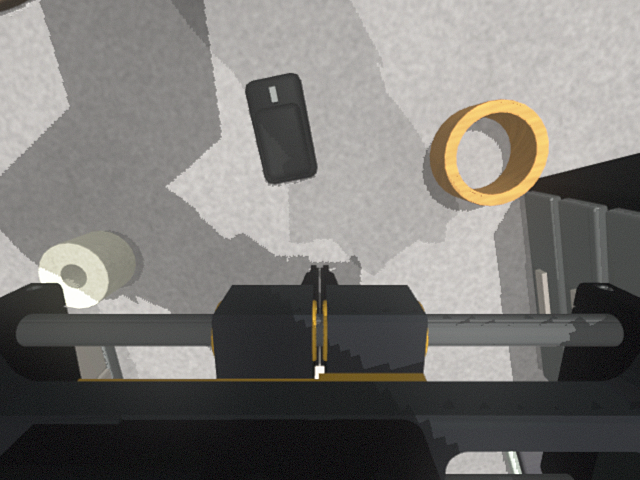

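The wrist camera faces the robot, with the phone and ring in view and no printer, so it doesn't help here. The top and side measurements agree on the button at about (0.520, 0.178), so I'll hover low over it and check.

Request:
{"method": "step_arm", "body": {
  "series": [
    [[-0.97, -0.28, 0, 0, 1], [-0.97, -0.28, 0, 0, 1], [-0.97, -0.27, 0, 0, 1], [-0.97, -0.27, 0, 0, 1], [-0.97, -0.27, 0.5, 0, 1]]
  ]
}}

```text
clock: 4.3
ee_pos: [0.4869, 0.1975, 0.2822]
orientation: [0.001, 0.126, 0.992, 0.0]
ft_force: [0.5, 0.4, -0.2]
finger_gap: 0.005
grip_force: 0.0
```

Request:
{"method": "step_arm", "body": {
  "series": [
    [[-0.97, -0.27, 0.8, 0, 1], [-0.97, -0.28, 1, 0, 1], [0, 0, 1, 0, 1], [0, 0, 1, 0, 1], [0, 0, 0.6, 0, 1]]
  ]
}}

```text
clock: 4.92
ee_pos: [0.5202, 0.1776, 0.1923]
orientation: [-0.001, 0.126, 0.992, -0.0]
ft_force: [0.0, 0.4, -0.0]
finger_gap: 0.006
grip_force: 0.0
```

```bash
python3 - <<'E'
from h import *
import cv2
im=read_camera("side"); cv2.imwrite("pics/s2.png",cv2.resize(im[150:330,100:340,::-1],None,fx=3,fy=3))
b=models.boxes_of("narrow_release","side");print(b)
s=arm.observe();print(s["ee_pos"],s["clock"],s["ft_force"])
E
```

```text
[]
[0.52004693 0.17774291 0.19263228] 5.025 [ 0.6697508  -0.1037501   0.35609249]
```

View pics/s2.png

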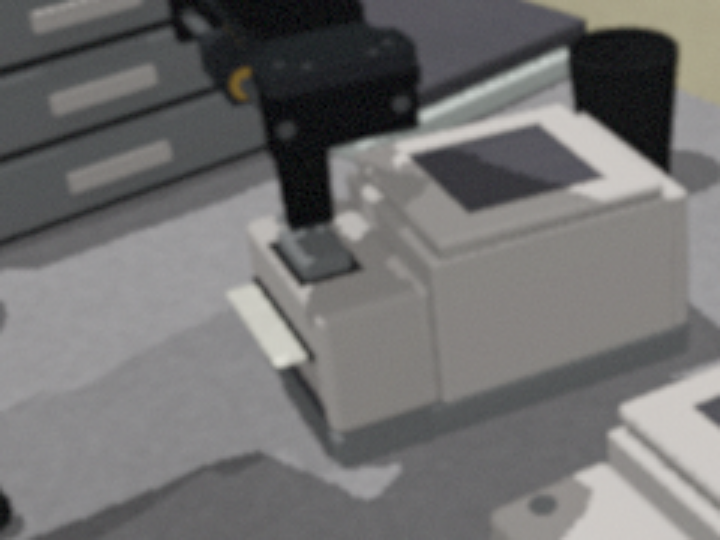

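The tips hover just over the button (tip at crop (310,222), button at (320,247)) and are well aligned. Now I'll press.

Request:
{"method": "step_arm", "body": {
  "series": [
    [[0, 0, 0.3, 0, 1], [0, 0, 0.3, 0, 1], [0, 0, 0.15, 0, 1], [0, 0, 0.13, 0, 1], [0, 0, 0, 0, 1]]
  ]
}}

```text
clock: 5.65
ee_pos: [0.5202, 0.1781, 0.1768]
orientation: [0.0, 0.126, 0.992, 0.0]
ft_force: [-1.3, 0.1, 2.9]
finger_gap: 0.007
grip_force: 1.6
```

```bash
python3 - <<'E'
from h import *
import cv2
im=read_camera("side"); cv2.imwrite("pics/s3.png",cv2.resize(im[150:330,100:340,::-1],None,fx=3,fy=3))
s=arm.observe();print(s["ee_pos"],s["clock"],s["ft_force"])
E
```

```text
[0.52021043 0.17806509 0.17681601] 5.7 [-1.81376342 -1.22683485  3.64416273]
```

View pics/s3.png

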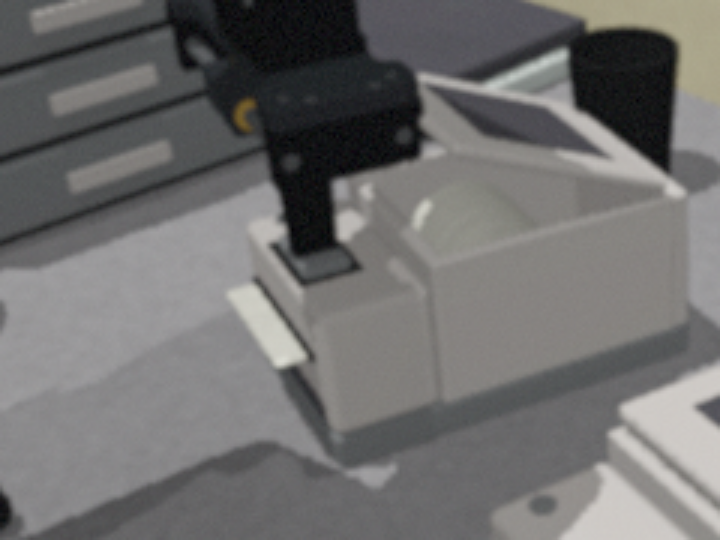

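The button is down and the cover is rising, about 0.4 rad in this picture. I'll wait, then lift.

Request:
{"method": "step_arm", "body": {
  "series": [
    [[0, 0, 0, 0, 1], [0, 0, 0, 0, 1], [0, 0, 0, 0, 1], [0, 0, 0, 0, 1], [0, 0, -0.3, 0, 1]]
  ]
}}

```text
clock: 6.32
ee_pos: [0.5202, 0.178, 0.1825]
orientation: [-0.0, 0.126, 0.992, -0.0]
ft_force: [-0.6, -0.4, -0.3]
finger_gap: 0.005
grip_force: 0.0
```

Request:
{"method": "step_arm", "body": {
  "series": [
    [[0, 0, -0.9, 0, 1], [0, 0, -0.9, 0, 1], [0, 0, -0.9, 0, 1], [0, 0, -0.9, 0, 1], [0, 0, -0.9, 0, 1]]
  ]
}}

```text
clock: 6.95
ee_pos: [0.5202, 0.178, 0.2734]
orientation: [0.0, 0.126, 0.992, 0.0]
ft_force: [-0.7, -0.0, -0.5]
finger_gap: 0.009
grip_force: 0.0
```

```bash
python3 - <<'E'
from h import *
import cv2
im=read_camera("side"); cv2.imwrite("pics/s4.png",im[:,:,::-1])
s=arm.observe();print(s["ee_pos"],s["clock"],s["ft_force"])
E
```

```text
[0.52071093 0.17815125 0.27555287] 7.0 [ 0.52902924 -0.33179589  1.91790977]
```

View pics/s4.png

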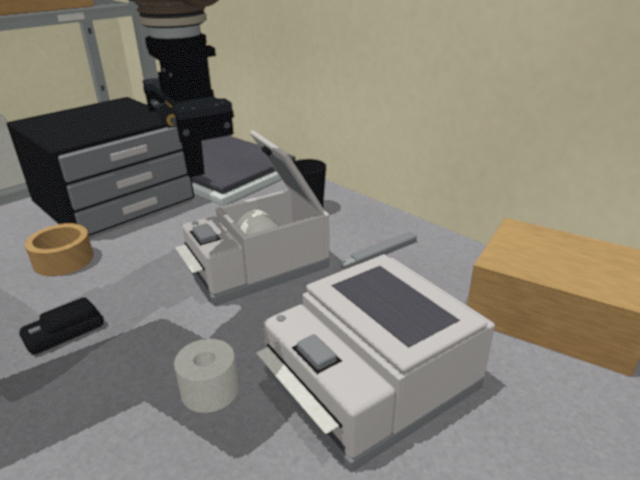

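The cover stands at about 1 rad, its edge near (262,137), with the fingers in front. Next I'll advance and push gently.

Request:
{"method": "step_arm", "body": {
  "series": [
    [[-0.8, 0, 0, 0, 1], [-0.8, 0, 0, 0, 1], [-0.8, 0, 0, 0, 1], [-0.8, 0, 0, 0, 1], [-0.4, 0, 0, 0, 1]]
  ]
}}

```text
clock: 7.62
ee_pos: [0.591, 0.1596, 0.2721]
orientation: [-0.0, 0.126, 0.992, -0.0]
ft_force: [-0.1, 0.4, -0.2]
finger_gap: 0.004
grip_force: 0.0
```

Request:
{"method": "step_arm", "body": {
  "series": [
    [[-0.3, 0, 0, 0, 1], [-0.3, 0, 0, 0, 1], [-0.3, 0, 0, 0, 1], [-0.3, 0, 0, 0, 1], [-0.3, 0, 0, 0, 1]]
  ]
}}

```text
clock: 8.25
ee_pos: [0.6193, 0.1525, 0.2727]
orientation: [0.0, 0.126, 0.992, 0.0]
ft_force: [-0.5, 0.2, -0.1]
finger_gap: 0.006
grip_force: 0.0
```

Request:
{"method": "step_arm", "body": {
  "series": [
    [[-0.3, 0, 0, 0, 1], [-0.3, 0, 0, 0, 1], [-0.3, 0, 0, 0, 1], [-0.3, 0, 0, 0, 1], [-0.3, 0, 0, 0, 1]]
  ]
}}

```text
clock: 8.88
ee_pos: [0.6484, 0.145, 0.2727]
orientation: [0.0, 0.126, 0.992, 0.0]
ft_force: [-0.5, 1.1, 0.3]
finger_gap: 0.008
grip_force: 0.1
```

Request:
{"method": "step_arm", "body": {
  "series": [
    [[-0.3, 0, 0, 0, 1], [-0.3, 0, 0, 0, 1], [-0.3, 0, 0, 0, 1], [-0.2, 0, 0, 0, 1], [-0.2, 0, 0, 0, 1]]
  ]
}}

```text
clock: 9.5
ee_pos: [0.6734, 0.1385, 0.2726]
orientation: [0.0, 0.126, 0.992, 0.0]
ft_force: [-0.6, 0.5, 0.3]
finger_gap: 0.007
grip_force: 0.2
```

```bash
python3 - <<'E'
from h import *
import cv2
im=read_camera("side"); cv2.imwrite("pics/s5.png",cv2.resize(im[60:260,100:360,::-1],None,fx=3,fy=3))
s=arm.observe();print(s["ee_pos"],s["clock"],s["ft_force"])
E
```

```text
[0.67376082 0.13838244 0.27260444] 9.55 [-0.26732349  0.09734447  0.45191318]
```

View pics/s5.png

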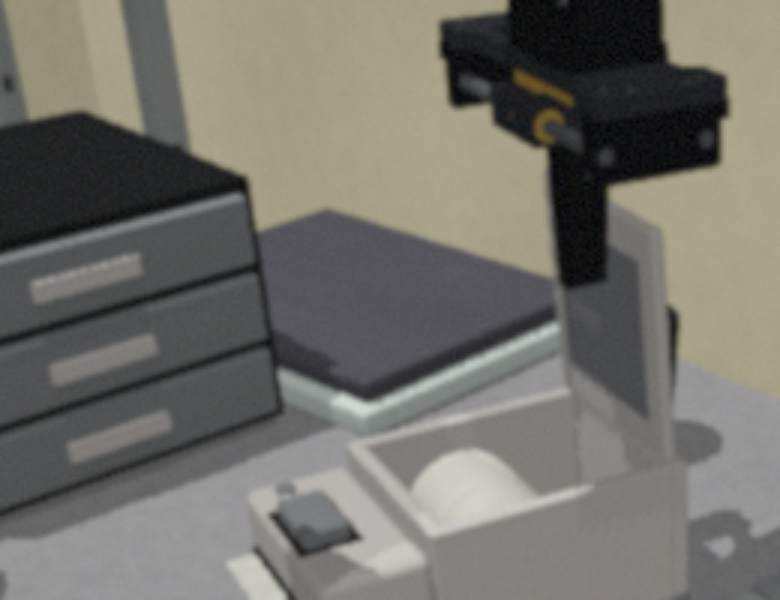

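The cover is now nearly upright, with the fingers behind its front face at crop (585,270). I'll creep on until the stop shows in the force.

Request:
{"method": "step_arm", "body": {
  "series": [
    [[-0.12, 0, 0, 0, 1], [-0.12, 0, 0, 0, 1], [-0.12, 0, 0, 0, 1], [-0.12, 0, 0, 0, 1], [-0.12, 0, 0, 0, 1]]
  ]
}}

```text
clock: 10.18
ee_pos: [0.6849, 0.1356, 0.2726]
orientation: [-0.0, 0.126, 0.992, 0.0]
ft_force: [-0.5, 0.5, 0.5]
finger_gap: 0.001
grip_force: 0.3
```

Request:
{"method": "step_arm", "body": {
  "series": [
    [[-0.08, 0, 0, 0, 1], [-0.08, 0, 0, 0, 1], [-0.08, 0, 0, 0, 1], [0, 0, 0, 0, 1], [0, 0, 0, 0, 1]]
  ]
}}

```text
clock: 10.8
ee_pos: [0.6895, 0.1343, 0.2727]
orientation: [0.0, 0.126, 0.992, 0.0]
ft_force: [-0.5, 0.4, 0.1]
finger_gap: 0.006
grip_force: 0.0
```

Request:
{"method": "step_arm", "body": {
  "series": [
    [[-0.05, 0, 0, 0, 1], [-0.05, 0, 0, 0, 1], [-0.05, 0, 0, 0, 1], [-0.05, 0, 0, 0, 1], [0, 0, 0, 0, 1]]
  ]
}}

```text
clock: 11.42
ee_pos: [0.6935, 0.1333, 0.2726]
orientation: [0.0, 0.126, 0.992, 0.0]
ft_force: [0.2, 0.3, -1.1]
finger_gap: 0.004
grip_force: 0.1
```

Request:
{"method": "step_arm", "body": {
  "series": [
    [[-0.05, 0, 0, 0, 1], [-0.05, 0, 0, 0, 1], [-0.05, 0, 0, 0, 1], [0, 0, 0, 0, 1], [0, 0, 0, 0, 1]]
  ]
}}

```text
clock: 12.05
ee_pos: [0.6959, 0.1328, 0.2725]
orientation: [-0.001, 0.126, 0.992, -0.0]
ft_force: [-5.5, 2.0, 0.6]
finger_gap: 0.002
grip_force: 2.6
```

```bash
python3 - <<'E'
from h import *
import cv2
im=read_camera("side"); cv2.imwrite("pics/s6.png",cv2.resize(im[60:260,180:400,::-1],None,fx=3,fy=3))
s=arm.observe();print(s["ee_pos"],s["clock"],s["ft_force"])
E
```

```text
[0.69588342 0.13280493 0.27250574] 12.1 [-5.10470511  1.41778321  0.08142426]
```

View pics/s6.png

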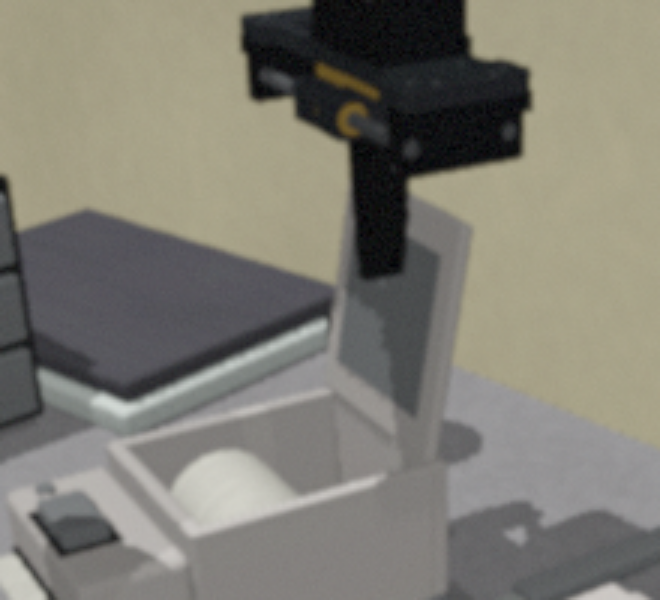

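At the stop, the cover leans back past upright and the contact is about 5 N. I'll hold for about a second, then withdraw slowly.

Request:
{"method": "step_arm", "body": {
  "series": [
    [[0, 0, 0, 0, 1], [0, 0, 0, 0, 1], [0, 0, 0, 0, 1], [0, 0, 0, 0, 1], [0, 0, 0, 0, 1]]
  ]
}}

```text
clock: 12.72
ee_pos: [0.6959, 0.1328, 0.2726]
orientation: [-0.0, 0.126, 0.992, 0.0]
ft_force: [-4.7, 1.7, 0.8]
finger_gap: 0.004
grip_force: 2.6
```

Request:
{"method": "step_arm", "body": {
  "series": [
    [[0, 0, 0, 0, 1], [0, 0, 0, 0, 1], [0, 0, 0, 0, 1], [0, 0, 0, 0, 1], [0.05, 0, 0, 0, 1]]
  ]
}}

```text
clock: 13.35
ee_pos: [0.6954, 0.1328, 0.2726]
orientation: [0.0, 0.126, 0.992, 0.0]
ft_force: [-0.3, -0.8, -0.9]
finger_gap: 0.004
grip_force: 0.3
```

Request:
{"method": "step_arm", "body": {
  "series": [
    [[0.1, 0, 0, 0, 1], [0.1, 0, 0, 0, 1], [0.3, 0, 0, 0, 1], [0.6, 0, 0, 0, 1], [0.8, 0, 0, 0, 1]]
  ]
}}

```text
clock: 13.98
ee_pos: [0.6576, 0.1426, 0.2726]
orientation: [0.0, 0.126, 0.992, 0.0]
ft_force: [-0.2, -0.4, -0.1]
finger_gap: 0.005
grip_force: 0.0
```

Request:
{"method": "step_arm", "body": {
  "series": [
    [[0.8, 0, 0, 0, 1], [0.8, 0, 0, 0, 1], [0.5, 0, 0, 0, 1], [0, 0, 0, 0, 1], [0, 0, 0, 0, 1]]
  ]
}}

```text
clock: 14.6
ee_pos: [0.6181, 0.1528, 0.2727]
orientation: [0.0, 0.126, 0.992, 0.0]
ft_force: [0.8, -0.7, -0.1]
finger_gap: 0.003
grip_force: 0.0
```

```bash
python3 - <<'E'
from h import *
import cv2
im=read_camera("side"); cv2.imwrite("pics/s7.png",im[:,:,::-1])
s=arm.observe();print(s["ee_pos"],s["clock"],s["ft_force"])
E
```

```text
[0.61818538 0.15274682 0.27259968] 14.65 [ 0.51619577 -0.14189993 -0.80453583]
```

View pics/s7.png

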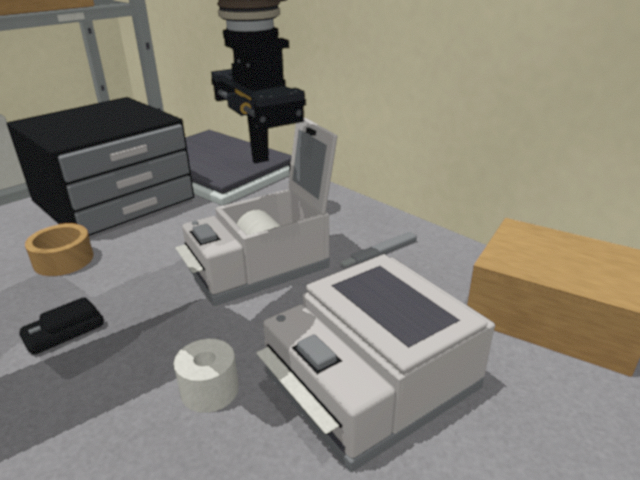

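The narrow cover stands open on its own, leaning back (edge near (318,127)). The fingers are clear of it and the wide cover is shut.

```bash
python3 -c "
from plant import arm
print(arm.finish_job())"
```

```text
the job is handed in; nothing more can be done
None
```

I handed the job in at about 15 s of the 40 s: the narrow printer's cover stands open by itself after about 1 s held on its stop at about 5 N, the wide cover is shut, the robot is clear, and no verdict was returned.

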